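Put the carver's mallet away in its cradle

ROBOT

A 6-joint arm with a two-finger parallel gripper is mounted at the origin on the work surface. World frame = base frame: x ahead of the robot, y to its left, z up, the work surface at z = 0. Lengths are in m, angles in rad, forces in N, time in s.
With the tool pointing down it reaches from about 0.375 to 0.9 m from the base axis. Payload 3.1 kg.
Tool frame: the origin (TCP) lies between the finger pads; the fingertips stand 8 mm ahead of it and the grasp point (between the pads) lies 11 mm behind it; z points along the fingers, y is the line along which they close (so a half turn about z gives the same grasp; the last joint's range is limited). The gripper opens to 87 mm and grips with 3 to 60 N. Pads are 19 mm wide; open, the fingers measure 117 mm over their backs; the gripper's body (75 mm by 190 mm) begins 51 mm behind the grasp point.
Start: joints at [0.953, 0.527, 1.433, -0, 1.181, -0.178], TCP at [0.266, 0.566, 0.231] pointing down, gripper open.
Joint ranges: [-3.08, 3.08], [-0.75, 2.2], [0.22, 2.44], [-1.43, 4.57], [0, 2.65], [-2.85, 2.85]. Speed limits (rad/s): [2.79, 2.79, 3.14, 3.14, 3.14, 3.14].

INTERFACE

Orientations are given as a unit quaternion [x, y, z, w].
In Python, from rig import robot, vision, job gives the robot as it stands.
- The arm moves only by the shell command python3 -m handwheel 'ROWS' [OPENING] [FORCE]. ROWS is JSON, a list of rows, each a list of 4 numbers: the shift along the tool's x, y, z as a fraction of full scale, then the turn about the tool's z as a fraction of full scale. A call has 1 to 20 rows; each row is the pose to reach, as a shift and turn from the pose commanded when the call began, along the tool's axes at that moment, turning the shorter way round; what a row does not reach only later rows make up. Full scale, the value 1, is 300 mm for a shift and 2 pi rad for a turn. A row lasts 1/12 s, in which the tool goes at most 41.7 mm and 7.16 degrees, less where a joint would pass 70% of its speed; a pose out of reach is approached as far as the arm can. A call with a number of a shift or a turn outside -1 to 1 is refused whole. A call with a gripper value outside its range is refused whole. OPENING is the opening in per cent of the stroke, from 0 (shut) to 100 (fully open), set as the call begins (- or left out, the last holds). The fingers move at their own pace and stop on an object; FORCE is the grip in N (left out, the last holds). Time passes only in rows, so rows that repeat a pose let the fingers close. It gives the time, the measured TCP pose, the force, the opening and the grip force at its end, in the units of the state.
- robot.get_obs(): the state, without advancing time (a new reading comes with each control period).
- vision.camera(name): name is "scene" or "top"; returns a dict with "frame" (384x512x3 uint8, red, green, blue), "K" (3x3 intrinsics, pixels), "k1" (the pictures are not rectified: a ray, as slopes to the right and down, at radius r is drawn at 1 + k1 r^2 times it, then the intrinsics apply), "cam_to_world" (4x4, takes a point from camera to world coordinates). Camera axes: x right, y down, z forward; pixel columns grow to the right and rows downward; lengths in m; the calibration is good to about 2 mm. A picture is of the moment at which its call begins. There is no depth.
- job.hand_in(): hands the job in; it is judged then, once.
Trained networks look in the newest picture that a camera, given by its name, has taken for a name from the list of things; names that differ only in an ending like _2 or _b are one class to them, and where a whole thing is asked for, a point or a joint stands for the part that bears it (a point fixed in the world has none). Each returns a list of dicts, best first, with "conf" (0 to 1); they miss things now and then, are a little off and sometimes report something else, mostly with a low value. They report only what shows in the picture. A call takes as long as a camera call. They do not tell look-alikes from the thing itself.
- vision.look_for(camera, label): "point" ([row, column] in pixels, amid what is visible of it).
- vision.outline_of(camera, label): "mask" (384x512 bool, what is visible of it) and "point" ([row, column] in pixels, amid what is visible of it).
The state is a dict: "time": time; "q": joint angles; "joint_velocities": joint speeds; "joint_torque": joint torques, N m; "position": TCP position; "tool_rot": TCP orientation; "ft_force": force on the tool from outside, world axes, zero at the start; "moment": the same for the moment, N m; "grip_width": finger opening in m; "grip_force": force on a finger pad.
Only numpy, scipy, OpenCV 4.12 (cv2) and the standard library are available. Lean on these libraries where they do the work, as an engineer would, in place of code of your own. Each camera call takes 0.05 s, during which the arm holds its last target. There are 200 camera calls.

TASK

The wooden mallet has been pushed under the low desk shelf, so that only the end of its handle sticks out. Draw it out and put it away in its plywood cradle: head down in the pocket, end of the handle between the two cheeks, fully home and level. Lower it in, do not drop it, and leave the seal stones, the spectacle case and the carving bed where they are.

Things in the scene. Friction and masses are not known exactly. Their poses are not given: they have to be found in the camera images.
- mallet: Wooden mallet, 0.18-0.36 kg. Origin: centre of the brown head, 44 (x) by 76 (y) by 40 (z) mm. The pale handle, 20 mm wide, 16 mm high, runs along +x at mid-height, from x = 22 to 162 mm. Centre of mass near x = 13 mm, so it lies level on its head, handle in the air, its axis 20 mm above the desk. At the start the head is under the shelf; the last 45-65 mm of the handle stick out.
- mallet_tail (a point): Middle of the free end of the mallet's handle (mallet x = +162 mm).
- shelf: Low pale wooden shelf, fixed on the desk, 200 (x) by 240 (y) mm, top 56 mm high, board 10 mm thick, 46 mm clear beneath. Origin on the desk under its middle. Open only on its -x side, where the handle sticks out; side walls 12 mm thick (inner faces at y = +-108 mm), back wall from x = 90 mm. Two stones stand on top.
- cradle: Plywood mallet cradle, fixed on the desk, about 200 by 97 mm, z up. Origin on the desk under the middle of the head pocket; the handle belongs along +x. Pocket: open-topped, floor 8 mm above the desk, inside 51 (x) by 83 (y) mm, walls 7 mm thick, tops 22 mm high, a 37 mm gap for the handle on the +x side. From x = 32 to 107 mm just a 4 mm thick strip: room for fingers beside the handle.
- cradle_seat (a point): Where the mallet's origin (centre of the head) is when seated: 28 mm above the desk, over the cradle's origin. Mallet and cradle x axes then point the same way.
- cradle_tail (a point): Where the end of the mallet's handle is when seated: cradle x = +162 mm, 28 mm above the desk. Here are the two cheeks, from x = 107 to 165 mm, 26 mm apart, each 14 mm thick, tops 40 mm above the desk: no room for fingers. The support between them is 18 mm high, 2 mm below the seated handle.
- case: Bystander: closed metal spectacle case, 160 (x) by 60 by 32 mm, rounded, lying on the desk. Origin at the centre of its underside.
- bed: Bystander: wooden carving bed (small vice block with a slot and a steel screw handle on its +y side), 100 (x) by 76 by 56 mm; the screw sticks out a further 33 mm. Origin on its underside.
- stone0: Bystander: seal stone blank, 32 by 32 by 62 mm, standing on the shelf. Origin at the centre of its underside.
- stone1: Bystander: seal stone blank, 26 by 26 by 70 mm, standing on the shelf. Origin at the centre of its underside.
Things that resemble listed ones, but are neither listed nor needed, are in the scene too. Leave any orange look-alike of the mallet alone.

How it is judged:
By the outcome, as a careful person would: the job done as asked, in the order asked, and still so for the second after the job is handed in, with the robot touching nothing.
It also fails if it takes over 42 s, if anything falls off the work surface, if the arm or the gripper's body presses on something with over 40 N, if the wrist force passes 120 N, or if a joint passes its speed limit or range.

## Working session

There is one attempt and no reset: what is moved stays moved. The work goes in short steps, Python scripts to look and compute and a shell command to move; the robot and the scene stay as the last step left them, time stands still between calls to the robot, and variables do not carry over. Pictures are saved under pics/ and viewed, at most 10 in all, crops included, and the job is handed in when it is done.

```bash
mkdir -p pics; ls; python3 - <<'E'
from rig import robot, vision, job
import cv2
for n in ("scene","top"):
    c=vision.camera(n); cv2.imwrite(f"pics/{n}0.png",cv2.resize(c["frame"][:,:,::-1],(800,600),interpolation=cv2.INTER_CUBIC))
    print(n,c["K"].tolist(),c["k1"],c["cam_to_world"].round(4).tolist())
    for l in ("mallet","mallet_tail","shelf","cradle","case","bed","stone0","stone1"):
        print(l,[([round(float(v)) for v in d["point"]],round(float(d["conf"]),2)) for d in vision.look_for(n,l)])
print(robot.get_obs())
E
```

```text
pics
scene [[357.56827742137136, 0.0, 254.2576775656488], [0.0, 357.56827742137136, 195.44600637912583], [0.0, 0.0, 1.0]] -0.0674279458845036 [[-0.1009, 0.8676, -0.4869, 1.0816], [0.9949, 0.0925, -0.0413, -0.0367], [0.0093, -0.4886, -0.8725, 1.0067], [0.0, 0.0, 0.0, 1.0]]
mallet [([149, 397], 0.73), ([156, 290], 0.55)]
mallet_tail [([151, 397], 0.9), ([156, 290], 0.86), ([213, 339], 0.62)]
shelf [([209, 376], 0.98)]
cradle [([209, 199], 0.81)]
case [([273, 303], 0.71)]
bed [([175, 110], 0.55)]
stone0 [([217, 404], 0.78), ([180, 402], 0.54)]
stone1 [([217, 404], 0.78), ([180, 402], 0.54)]
top [[408.4384755930969, 0.0, 249.75111574294345], [0.0, 408.4384755930969, 191.0653425319195], [0.0, 0.0, 1.0]] -0.046063886323475856 [[0.0192, -0.9954, 0.0937, 0.4421], [-0.9998, -0.0199, -0.006, -0.0551], [0.0078, -0.0935, -0.9956, 1.3141], [0.0, 0.0, 0.0, 1.0]]
mallet [([270, 95], 0.92), ([185, 308], 0.66), ([255, 223], 0.56), ([177, 114], 0.48), ([191, 172], 0.45)]
mallet_tail [([252, 218], 0.8), ([274, 98], 0.72)]
shelf [([201, 132], 0.66)]
cradle [([188, 307], 0.91)]
case [([130, 201], 0.56)]

[... 161 characters left out ...]
time': 0.9, 'q': array([ 9.52489178e-01,  5.27469239e-01,  1.43270736e+00,  1.81427903e-05,
        1.18143455e+00, -1.78516807e-01]), 'joint_velocities': array([-0.00047704, -0.00084681,  0.00043816,  0.00060455,  0.00147434,
        0.00123094]), 'joint_torque': array([-1.66350464e-04, -4.39990175e+01, -1.76990533e+01,  6.33810251e-02,
        5.03665034e-02,  2.22414326e-05]), 'position': array([0.26605152, 0.56550723, 0.23056497]), 'tool_rot': array([ 2.18130680e-01,  9.75919570e-01, -5.26503395e-06, -1.13217172e-05]), 'ft_force': array([-0.28619459, -0.08183882, -0.33192302]), 'moment': array([-0.04975877,  0.01605018,  0.0329585 ]), 'grip_force': 0.0, 'grip_width': 0.08676183731287147}
```

View pics/scene0.png

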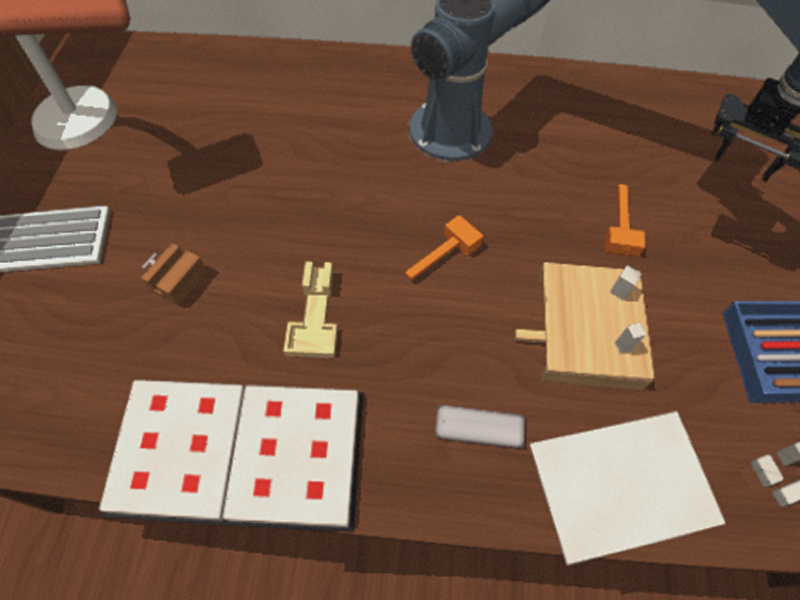

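View pics/top0.png

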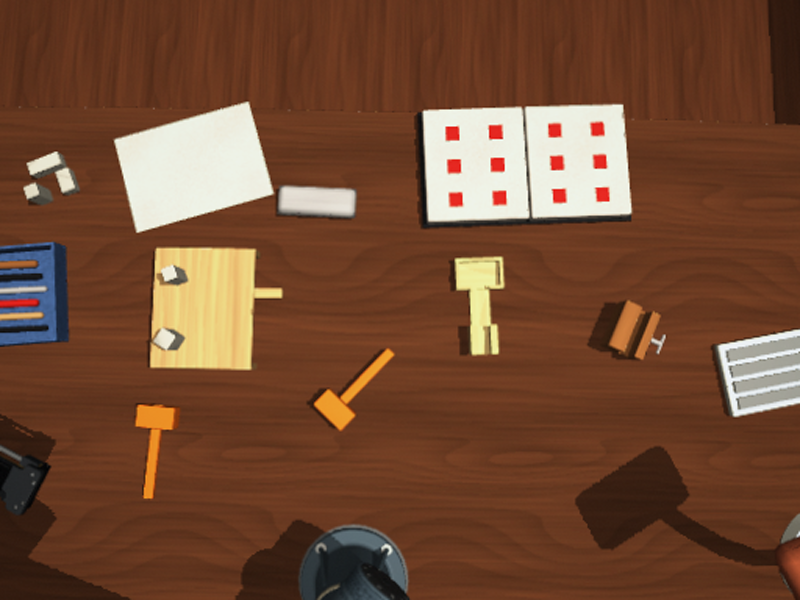

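The top view shows the pale handle end at about (260–282, 293), sticking out of the shelf toward world −y. The cradle pocket is at (480, 272) with its cheeks toward the robot at (483, 340). The orange mallets are look-alikes. Next I'll fit the known geometry to colour masks from both cameras.

```bash
cat > h.py <<'E'
import numpy as np, cv2
from scipy.optimize import minimize
S=4
def box(x0,x1,y0,y1,z0,z1):
    return np.array([[x,y,z] for x in(x0,x1) for y in(y0,y1) for z in(z0,z1)])
def place(P,x,y,a):
    c,s=np.cos(a),np.sin(a); return np.c_[P[:,0]*c-P[:,1]*s+x,P[:,0]*s+P[:,1]*c+y,P[:,2]]
def proj(c,P):
    M=np.linalg.inv(c["cam_to_world"]); Q=P@M[:3,:3].T+M[:3,3]; u=Q[:,:2]/Q[:,2:]
    u=u*(1+c["k1"]*(u**2).sum(1,keepdims=True)); K=c["K"]; return np.c_[u[:,0]*K[0,0]+K[0,2],u[:,1]*K[1,1]+K[1,2]]
def back(c,rc,z):  # [row,col] -> world at height z
    K=c["K"]; d=np.array([(rc[1]-K[0,2])/K[0,0],(rc[0]-K[1,2])/K[1,1]]); u=d.copy()
    for _ in range(9): u=d/(1+c["k1"]*(u@u))
    T=c["cam_to_world"]; r=T[:3,:3]@np.r_[u,1]; return T[:3,3]+r*(z-T[2,3])/r[2]
def render(c,boxes):
    m=np.zeros((384*S,512*S),np.uint8)
    for b in boxes:
        h=cv2.convexHull(((proj(c,b)+.5)*S-.5).astype(np.float32))
        cv2.fillConvexPoly(m,np.round(h*16).astype(np.int32),1,shift=4)
    return cv2.resize(m.astype(np.float32),(512,384),interpolation=cv2.INTER_AREA)
def pale(c):
    h=cv2.cvtColor(c["frame"],cv2.COLOR_RGB2HSV).astype(int)
    return ((h[...,0]>14)&(h[...,0]<32)&(h[...,1]>50)&(h[...,2]>110))
def fit(cams,masks,wins,model,p0,step):
    def cost(p): return sum(np.abs(render(c,model(p))-m)[w].sum() for c,m,w in zip(cams,masks,wins))
    best=None
    for k in (1,.5,.25):
        n=len(p0); s=np.vstack([p0]+[np.array(p0)+np.eye(n)[i]*step[i]*k for i in range(n)])
        r=minimize(cost,p0,method="Nelder-Mead",options=dict(initial_simplex=s,maxiter=250)); p0=r.x
    return r.x,r.fun
def win(c,P,pad=12):
    q=proj(c,P); a=np.clip((q.min(0)-pad).astype(int),0,None); b=(q.max(0)+pad).astype(int)
    w=np.zeros((384,512),bool); w[a[1]:b[1],a[0]:b[0]]=1; return w
CR=[box(-.0325,.0325,-.0485,.0485,0,.022),box(.032,.107,-.0185,.0185,0,.004),box(.107,.165,-.027,.027,0,.018),
    box(.107,.165,.013,.027,0,.04),box(.107,.165,-.027,-.013,0,.04)]
SH=[box(-.1,.1,-.12,.12,.046,.056),box(-.1,.1,.108,.12,0,.056),box(-.1,.1,-.12,-.108,0,.056),box(.09,.1,-.12,.12,0,.056)]
HA=box(-.055,0,-.01,.01,.012,.028) # tail at origin
MA=[box(-.022,.022,-.038,.038,0,.04),box(.022,.162,-.01,.01,.012,.028)]
E
cat > m1.py <<'E'
from rig import vision
from h import *
import pickle
cams=[vision.camera(n) for n in("scene","top")]
pickle.dump(cams,open("c0.pkl","wb"))
t=cams[1]; s=512/800
g=lambda x,y,z:back(t,(y*s,x*s),z)[:2].round(3)
print("pocket",g(480,272,.02),"cheek",g(483,340,.04),"tail",g(282,293,.02),"shelf",g(204,308,.056))
masks=[pale(c) for c in cams]
c0=g(480,272,.02); 
m=lambda p:[place(b,*p) for b in CR]
p0=[*c0,np.pi]
ws=[win(c,np.vstack(m(p0))) for c in cams]
p,f=fit(cams,masks,ws,m,p0,[.01,.01,.1]); print("cradle",p.round(4),np.degrees(p[2]),f, [k[w].sum() for k,w in zip(masks,ws)])
for i in (0,1): print(" single",fit(cams[i:i+1],masks[i:i+1],ws[i:i+1],m,p,[.005,.005,.05])[0].round(4))
tl=g(282,293,.02); p0=[*tl,-np.pi/2]; m=lambda p:[place(HA,*p)]
# window: only the outer 40 mm of the handle and beyond
W=place(box(-.038,.0,-.012,.012,.012,.028),*p0); ws=[win(c,W,0) for c in cams]
ws=[cv2.dilate(w.astype(np.uint8),np.ones((1,1))).astype(bool) for w in ws]
for w in ws:
    r=np.argwhere(w); a,b=r.min(0),r.max(0); print(a,b); w[a[0]-6:b[0]+7,a[1]-(8 if 0 else 0):b[1]+8]=1
    # scene: tail to the left; handled below
w=ws[0]; r=np.argwhere(w); a,b=r.min(0),r.max(0); w[:]=0; w[a[0]:b[0]+1,a[1]-8:b[1]-7]=1
p,f=fit(cams,masks,ws,m,p0,[.01,.01,.1]); print("tail",p.round(4),np.degrees(p[2]),f,[k[w].sum() for k,w in zip(masks,ws)])
for i in (0,1): print(" single",fit(cams[i:i+1],masks[i:i+1],ws[i:i+1],m,p,[.005,.005,.05])[0].round(4))
out=[]
for c,z in zip(cams,[0,1]):
    for q in (win(c,np.vstack([place(b,*[*c0,np.pi]) for b in CR]),8),win(c,W,20)):
        r=np.argwhere(q);a,b=r.min(0),r.max(0)+1; im=c["frame"].copy()
        for mk in [render(c,[place(HA,*p)])]: 
            cs,_=cv2.findContours((mk>.5).astype(np.uint8),0,2); cv2.drawContours(im,cs,-1,(0,0,255),1) if 0 else None
        out.append(cv2.resize(im[a[0]:b[0],a[1]:b[1],::-1],(400,300),interpolation=cv2.INTER_NEAREST))
cv2.imwrite("pics/m1.png",np.vstack([np.hstack(out[:2]),np.hstack(out[2:])]))
E
python3 m1.py
```

```text
pocket [ 0.622 -0.246] cheek [ 0.482 -0.25 ] tail [0.571 0.158] shelf [0.534 0.306]
cradle [ 0.6205 -0.2467  3.205 ] 183.63315649386132 252.0625 [np.int64(1310), np.int64(1311)]
 single [ 0.6193 -0.2486  3.2057]
 single [ 0.6216 -0.2446  3.2107]
[209 330] [218 342]
[183 167] [190 179]
tail [ 0.5719  0.1597 -1.552 ] -88.92443950620755 26.9375 [np.int64(89), np.int64(97)]
 single [ 0.5691  0.1566 -1.4818]
 single [ 0.5719  0.1597 -1.552 ]
```

View pics/m1.png

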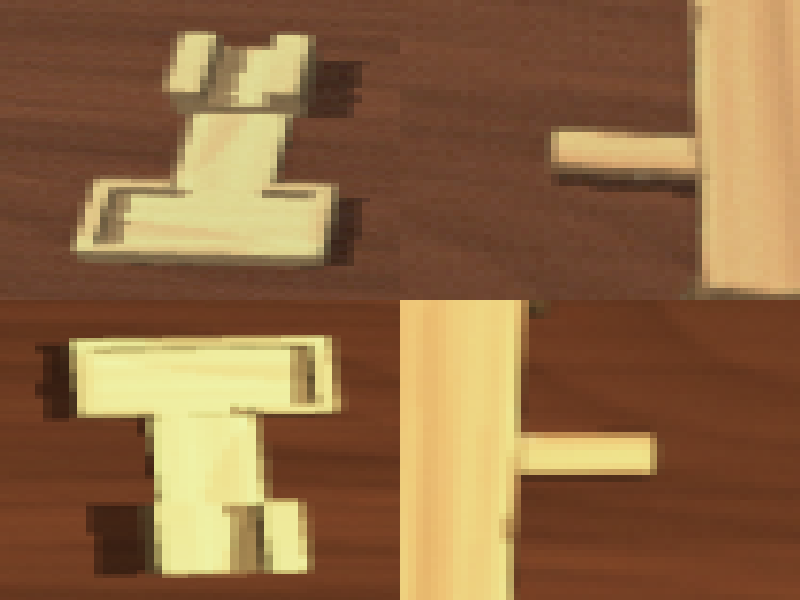

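The masks agree with the given sizes. Cradle is at about (0.6205, −0.247) with yaw 183.6°, and the handle tail at about (0.571, 0.159) with the handle pointing along −y. Now I'll approach the handle.

```bash
cat > go.py <<'E'
import sys,numpy as np
from rig import robot
from scipy.spatial.transform import Rotation as R
o=robot.get_obs(); M=R.from_quat(o["tool_rot"]).as_matrix()
psi=np.degrees(np.arctan2(M[1,0],M[0,0]))
print("t",round(o["time"],2),"pos",o["position"].round(4),"psi",psi.round(2),"q",o["q"].round(2),"F",o["ft_force"].round(1),"M",o["moment"].round(2),"w",round(o["grip_width"],4),o["grip_force"])
if len(sys.argv)>1:
    t=np.array(list(map(float,sys.argv[1:4])))
    print("rows", (M.T@(t-o["position"])/.3).round(4), "turn", round(-((float(sys.argv[4])-psi+180)%360-180)/360,4))
E
python3 -m handwheel '[[-0.73,-0.36,0,0.177],[-0.73,-0.36,0,0.177],[-0.73,-0.36,0,0.177],[-0.73,-0.36,0,0.177],[-0.73,-0.36,0,0.177],[-0.73,-0.36,0,0.177],[-0.73,-0.36,0,0.177],[-0.73,-0.36,0,0.177],[-0.73,-0.36,0,0.177],[-0.73,-0.36,0,0.177]]' 60; python3 go.py 0.571 0.183 0.1 91
```

```text
time: 1.83
position: [0.4187, 0.3742, 0.2306]
tool_rot: [0.701, 0.713, 0.0, 0.0]
ft_force: [-0.5, -0.3, -0.5]
grip_width: 0.0523
grip_force: 0.0
t 1.83 pos [0.4187 0.3742 0.2306] psi 90.92 q [0.53 0.44 1.59 0.   1.11 0.51] F [-0.5 -0.3 -0.5] M [-0.12  0.04 -0.02] w 0.0523 0.0
rows [-0.6454  0.4974  0.4355] turn -0.0002
```

```bash
python3 -m handwheel '[[-0.645,0.497,0,0],[-0.645,0.497,0,0],[-0.645,0.497,0,0],[-0.645,0.497,0,0],[-0.645,0.497,0,0],[-0.645,0.497,0,0],[-0.645,0.497,0,0],[-0.645,0.497,0.43,0],[-0.645,0.497,0.43,0],[-0.645,0.497,0.43,0],[-0.645,0.497,0.43,0],[-0.645,0.497,0.43,0]]'; python3 - <<'E'
from rig import vision
from h import *
ims=[]
for n in("scene","top"):
    c=vision.camera(n); q=win(c,place(box(-.1,.08,-.1,.1,0,.1),.571,.18,-1.57),0); r=np.argwhere(q);a,b=r.min(0),r.max(0)
    ims.append(cv2.resize(c["frame"][a[0]:b[0],a[1]:b[1],::-1],(400,400)))
cv2.imwrite("pics/g1.png",np.hstack(ims))
E
python3 go.py 0.571 0.183 0.013 91
```

```text
time: 2.83
position: [0.5684, 0.1841, 0.0989]
tool_rot: [0.7, 0.715, -0.003, -0.002]
ft_force: [-0.2, -0.2, -0.4]
grip_width: 0.0521
grip_force: 0.0
t 2.93 pos [0.5723 0.1846 0.1033] psi 91.17 q [0.13 0.66 1.6  0.   0.88 0.11] F [-0.3 -0.4  0.6] M [-0.08 -0.   -0.02] w 0.0521 0.0
rows [-0.0053 -0.0054  0.301 ] turn 0.0005
```

View pics/g1.png

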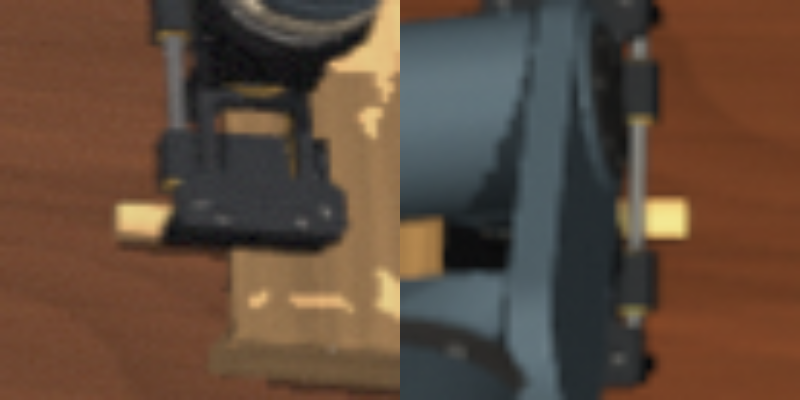

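The gripper straddles the handle and its tail shows just beyond the body (top crop near (665, 218)). The gripper's long side lies across the handle, as wanted. I'll descend and grip.

```bash
python3 -m handwheel '[[-0.005,-0.005,0.1,0],[-0.005,-0.005,0.2,0],[-0.005,-0.005,0.26,0],[-0.005,-0.005,0.3,0],[-0.005,-0.005,0.3,0],[-0.005,-0.005,0.3,0]]' && python3 go.py 0.571 0.183 0.013 91 && python3 -m handwheel '[[0,0,0,0],[0,0,0,0],[0,0,0,0],[0,0,0,0],[0,0,0,0],[0,0,0,0],[0,0,0,0],[0,0,0,0]]' 0 20; python3 go.py
```

```text
time: 3.43
position: [0.5711, 0.1828, 0.0134]
tool_rot: [0.7, 0.714, 0.001, 0.001]
ft_force: [-0.6, 0.7, -0.0]
grip_width: 0.0522
grip_force: 0.0
t 3.43 pos [0.5711 0.1828 0.0134] psi 91.11 q [0.12 0.8  1.64 0.   0.7  0.1 ] F [-0.6  0.7 -0. ] M [-0.12  0.03  0.02] w 0.0522 0.0
rows [ 0.0008 -0.0002  0.0012] turn 0.0003
time: 4.1
position: [0.5699, 0.1823, 0.0116]
tool_rot: [0.701, 0.714, 0.0, 0.0]
ft_force: [0.7, -0.4, 1.2]
grip_width: 0.0197
grip_force: 20.0
t 4.1 pos [0.5699 0.1823 0.0116] psi 91.07 q [0.12 0.8  1.64 0.   0.7  0.1 ] F [ 0.7 -0.4  1.2] M [-0.07 -0.11 -0.08] w 0.0197 19.984400519169867
```

```bash
python3 -m handwheel '[[-0.02,0,0,0],[-0.06,0,0,0],[-0.11,0,0,0],[-0.16,0,0,0],[-0.21,0,0,0],[-0.26,0,0,0],[-0.31,0,0,0],[-0.36,0,0,0],[-0.41,0,0,0],[-0.46,0,0,0],[-0.51,0,0,0],[-0.55,0,0,0],[-0.58,0,0,0],[-0.6,0,0,0],[-0.6,0,0,0]]' - 30 && python3 -m handwheel '[[0,0,0,0],[0,0,0,0],[0,0,-0.1,0],[0,0,-0.22,0],[0,0,-0.36,0],[0,0,-0.36,0]]' 60; python3 go.py; cat > m2.py <<'E'
from rig import vision
from h import *
import sys
cams=[vision.camera(n) for n in("scene","top")]
for n,c in zip(("scene","top"),cams): cv2.imwrite(f"pics/{sys.argv[1]}_{n}.png",cv2.resize(c["frame"][:,:,::-1],(800,600)))
cv2.imwrite(f"pics/{sys.argv[1]}.png",np.vstack([cv2.resize(c["frame"][90:330,80:420,::-1],(425,300)) for c in cams]))
E
python3 m2.py g2
```

```text
time: 5.35
position: [0.5729, 0.0007, 0.0116]
tool_rot: [0.701, 0.713, -0.0, 0.0]
ft_force: [-1.3, -2.7, 1.4]
grip_width: 0.0194
grip_force: 30.0
time: 5.85
position: [0.5776, 0.0026, 0.1264]
tool_rot: [0.7, 0.714, 0.004, 0.006]
ft_force: [1.5, -0.2, 1.1]
grip_width: 0.049
grip_force: 0.0
t 5.85 pos [0.5776 0.0026 0.1264] psi 91.17 q [-0.19  0.6   1.66  0.    0.87 -0.21] F [ 1.5 -0.2  1.1] M [-0.09  0.01 -0.05] w 0.049 0.0
```

View pics/g2.png

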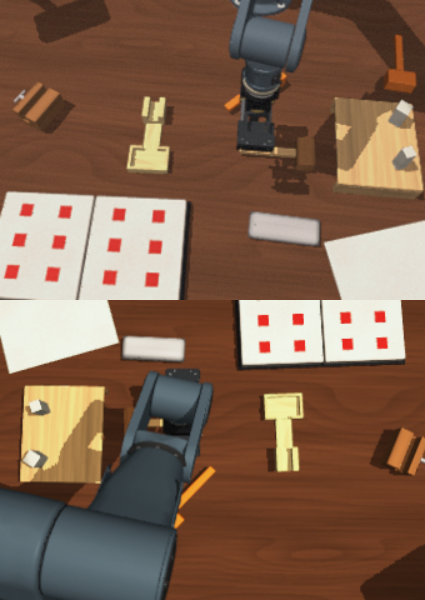

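The mallet is out, clear of the shelf, with its head at about (307, 152) in the scene crop; nothing else moved. I'll regrasp close to the head, at mallet x ≈ 50 mm.

```bash
python3 go.py 0.571 0.090 0.013 91
```

```text
t 5.95 pos [0.5741 0.003  0.1216] psi 91.16 q [-0.19  0.61  1.66  0.    0.87 -0.21] F [ 0.3 -0.  -0.7] M [-0.08  0.07 -0.02] w 0.051 0.0
rows [ 0.2904 -0.0063  0.3617] turn 0.0004
```

```bash
python3 -m handwheel '[[0.1,0,0,0],[0.2,-0.003,0,0],[0.29,-0.006,0,0],[0.29,-0.006,0.1,0],[0.29,-0.006,0.2,0],[0.29,-0.006,0.28,0],[0.29,-0.006,0.33,0],[0.29,-0.006,0.36,0],[0.29,-0.006,0.36,0],[0.29,-0.006,0.36,0]]' && python3 -m handwheel '[[0,0,0,0],[0,0,0,0],[0,0,0,0],[0,0,0,0],[0,0,0,0],[0,0,0,0],[0,0,0,0],[0,0,0,0],[0,0,0,0]]' 0 60 && python3 go.py && python3 -m handwheel '[[0,0,-0.05,0],[0,0,-0.15,0],[0,0,-0.25,0],[0,0,-0.35,0],[0,0,-0.4,0],[0,0,-0.4,0],[0,0,-0.4,0]]' && python3 go.py 0.571 -0.244 0.135 3.6
```

```text
time: 6.78
position: [0.5684, 0.0897, 0.0104]
tool_rot: [0.7, 0.714, -0.001, -0.001]
ft_force: [0.2, 0.1, -0.4]
grip_width: 0.0519
grip_force: 0.0
time: 7.53
position: [0.5698, 0.0893, 0.0117]
tool_rot: [0.7, 0.714, 0.0, 0.0]
ft_force: [0.5, 0.9, 1.6]
grip_width: 0.0196
grip_force: 59.7
t 7.53 pos [0.5698 0.0893 0.0117] psi 91.08 q [-0.04  0.79  1.7  -0.    0.66 -0.06] F [0.5 0.9 1.6] M [-0.13  0.   -0.04] w 0.0196 59.68914460390806
time: 8.12
position: [0.5693, 0.0894, 0.1318]
tool_rot: [0.7, 0.714, 0.0, 0.0]
ft_force: [0.2, -0.8, -2.0]
grip_width: 0.0194
grip_force: 59.7
t 8.12 pos [0.5693 0.0894 0.1318] psi 91.09 q [-0.04  0.59  1.65 -0.    0.9  -0.06] F [ 0.2 -0.8 -2. ] M [-0.18  0.06 -0.01] w 0.0194 59.687283262610435
rows [-1.1111 -0.0155 -0.0104] turn 0.243
```

```bash
python3 -m handwheel '[[-0.05,0,0,0.01],[-0.12,0,0,0.03],[-0.2,0,0,0.045],[-0.28,0,0,0.065],[-0.36,0,0,0.085],[-0.44,0,0,0.105],[-0.52,0,0,0.125],[-0.6,0,0,0.145],[-0.68,0,0,0.165],[-0.76,0,0,0.185],[-0.82,0,0,0.205],[-0.86,0,0,0.22],[-0.88,0,0,0.232],[-0.89,0,0,0.24],[-0.89,0,0,0.243],[-0.89,0,0,0.243]]' && python3 go.py 0.571 -0.244 0.135 3.6
```

```text
time: 9.45
position: [0.573, -0.177, 0.1293]
tool_rot: [1.0, 0.031, -0.002, -0.001]
ft_force: [0.4, 0.3, -2.9]
grip_width: 0.0195
grip_force: 59.7
t 9.45 pos [ 0.573  -0.177   0.1293] psi 3.59 q [-0.49  0.62  1.58  0.    0.94  1.02] F [ 0.4  0.3 -2.9] M [-0.02  0.19  0.02] w 0.0195 59.68782724812627
rows [-0.0207  0.2223 -0.0194] turn -0.0
```

```bash
cat > m3.py <<'E'
from rig import vision,robot
from h import *
import sys,pickle
cams=[vision.camera(n) for n in("scene","top")]; pickle.dump(cams,open(sys.argv[1]+".pkl","wb"))
x,y,z=robot.get_obs()["position"]; ims=[]
for c in cams:
    P=place(box(-.09,.15,-.12,.1,-z,.03)+[0,0,z],x,y,np.radians(183.6)); r=np.argwhere(win(c,P,5));a,b=r.min(0),r.max(0)
    k=min(400/(b[1]-a[1]),590/(b[0]-a[0])); print("crop origin row,col",a,"scale",round(k,2))
    im=cv2.resize(c["frame"][a[0]:b[0],a[1]:b[1],::-1],None,fx=k,fy=k,interpolation=cv2.INTER_CUBIC)
    ims.append(cv2.copyMakeBorder(im,0,600-im.shape[0],0,400-im.shape[1] if im.shape[1]<400 else 0,cv2.BORDER_CONSTANT)[:, :400])
cv2.imwrite(f"pics/{sys.argv[1]}.png",np.hstack(ims))
E
python3 m3.py g3
```

```text
crop origin row,col [132 174] scale 4.26
crop origin row,col [146 241] scale 4.4
```

View pics/g3.png

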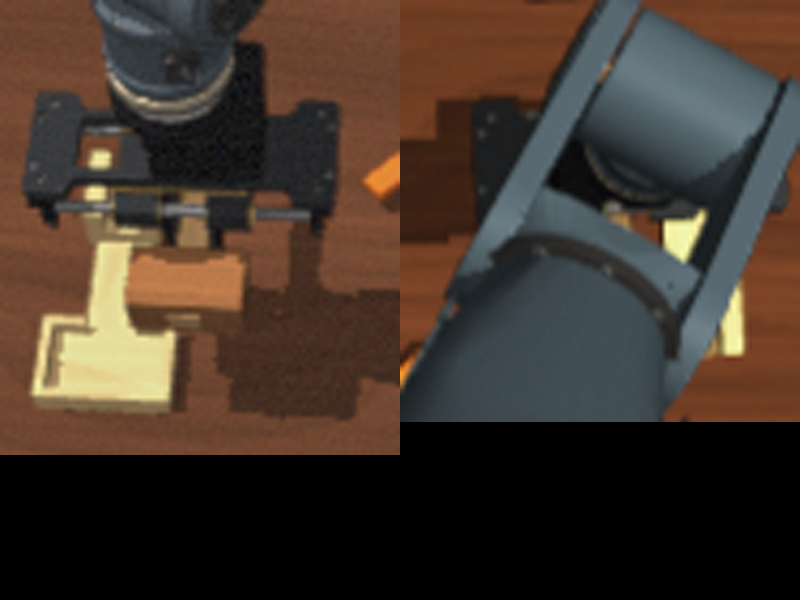

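The scene crop shows the head level in the grip, its top face from (133, 250) to (245, 308), with the empty pocket below left at (105, 360). I'll compare the head with its prediction.

```bash
python3 - <<'E'
from h import *
import pickle
c=pickle.load(open("g3.pkl","rb"))[0]; f=c["frame"]
h=cv2.cvtColor(f,cv2.COLOR_RGB2HSV).astype(int)
# top-face mask by colour seeded at crop (185,280)
r0,c0=int(132+280/4.26),int(174+185/4.26); print(f[r0,c0],f[r0+8,c0],f[132+30,174+5])
d=np.abs(f.astype(int)-f[r0-2:r0+3,c0-3:c0+4].reshape(-1,3).mean(0)).sum(-1)<70
n,l,st,_=cv2.connectedComponentsWithStats(d.astype(np.uint8),connectivity=4); m=l==l[r0,c0]; print(st[l[r0,c0]])
tx,ty,tz=.573,-.177,.1293; p=np.radians(3.6)
w=win(c,place(box(-.03,.03,-.05,.05,.0,.04)+[0,0,tz-.011],tx+.05,ty,p),4)
def model(q):
    P=box(-.022,.022,-.038,.038,.04,.04)+[0,0,tz-.0117]
    return [place(P,q[0],q[1],np.pi+q[2])]
q0=[tx+.05*np.cos(p),ty+.05*np.sin(p),p]
q,fv=fit([c],[m],[w],model,q0,[.006,.006,.05]); print("pred",np.round(q0,4),"fit",q.round(4),fv)
E
python3 go.py
```

```text
[186 123  76] [101  72  49] [115  73  51]
[203 192  28  12 289]
pred [ 0.6229 -0.1739  0.0628] fit [ 0.6228 -0.1775  0.1079] 113.0625
t 9.55 pos [ 0.5736 -0.1768  0.1302] psi 3.68 q [-0.48  0.62  1.58  0.    0.94  1.02] F [-0.4  0.  -1.1] M [-0.05  0.23  0.03] w 0.0195 59.687540140002966
```

```bash
python3 - <<'E'
from h import *
import pickle
c=pickle.load(open("g3.pkl","rb"))[0]
tx,ty,tz=.5733,-.1769,.1297; p=np.radians(3.6)
H=place(box(-.022,.022,-.038,.038,0,.04)+[0,0,tz-.0117],tx+.05*np.cos(p),ty+.05*np.sin(p),np.pi+p)
u=((proj(c,H)+.5-[174,132])*4.26)
print(np.c_[H.round(3),u.round(0)])
im=cv2.resize(c["frame"][182:215,195:240,::-1],None,fx=16,fy=16,interpolation=cv2.INTER_NEAREST)
for k in ([1,3,7,5],[0,2,6,4]): cv2.polylines(im,[np.round((proj(c,H[k])+.5-[195,182])*16).astype(int)],True,(255,0,0) if k[0] else (0,255,0),1)
cv2.imwrite("pics/g4.png",im)
E
```

```text
[[ 6.43e-01 -1.34e-01  1.18e-01  2.50e+02  3.41e+02]
 [ 6.43e-01 -1.34e-01  1.58e-01  2.47e+02  3.12e+02]
 [ 6.48e-01 -2.10e-01  1.18e-01  1.34e+02  3.36e+02]
 [ 6.48e-01 -2.10e-01  1.58e-01  1.27e+02  3.07e+02]
 [ 5.99e-01 -1.37e-01  1.18e-01  2.55e+02  2.82e+02]
 [ 5.99e-01 -1.37e-01  1.58e-01  2.52e+02  2.51e+02]
 [ 6.04e-01 -2.13e-01  1.18e-01  1.41e+02  2.77e+02]
 [ 6.04e-01 -2.13e-01  1.58e-01  1.34e+02  2.47e+02]]
```

View pics/g4.png

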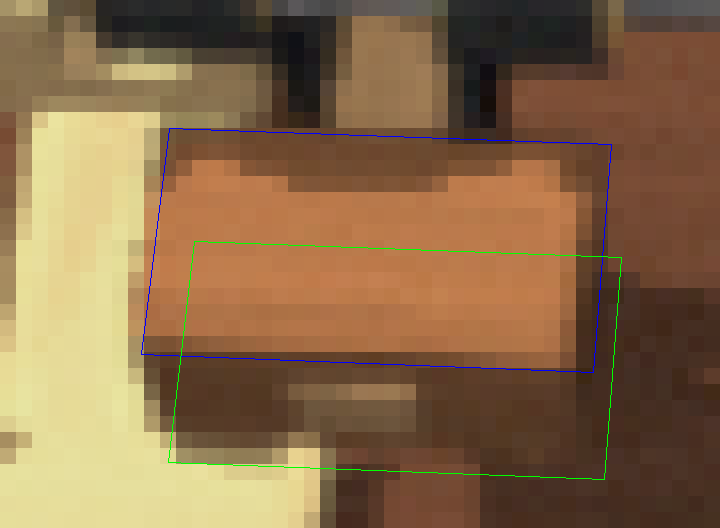

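The prediction (blue) matches the head to about 1 px: 50 mm offset, level. The small residual is the same bias the scene camera shows for the cradle. The target TCP is cradle origin + 50 mm along its +x, which gives (0.5705, −0.2498).

```bash
python3 go.py 0.5705 -0.2498 0.13 3.63
```

```text
t 9.55 pos [ 0.5736 -0.1768  0.1302] psi 3.68 q [-0.48  0.62  1.58  0.    0.94  1.02] F [-0.4  0.  -1.1] M [-0.05  0.23  0.03] w 0.0195 59.687540140002966
rows [-2.580e-02  2.423e-01  2.000e-04] turn 0.0001
```

```bash
python3 -m handwheel '[[-0.005,0.05,0,0],[-0.012,0.12,0,0],[-0.02,0.19,0,0],[-0.024,0.23,0,0],[-0.025,0.242,0,0],[-0.025,0.242,0,0],[-0.025,0.242,0.06,0],[-0.025,0.242,0.13,0],[-0.025,0.242,0.2,0],[-0.025,0.242,0.25,0],[-0.025,0.242,0.28,0],[-0.025,0.242,0.283,0],[-0.025,0.242,0.283,0]]' && python3 m3.py g5; python3 go.py 0.5705 -0.2498 0.021 3.63
python3 - <<'E'
from h import *
import pickle
from rig import robot
cs=pickle.load(open("g5.pkl","rb")); c=cs[0]
tx,ty,tz=robot.get_obs()["position"]; p=np.radians(3.63)
A=lambda B,d:place(B+[0,0,d],tx+.05*np.cos(p),ty+.05*np.sin(p),np.pi+p)
a=(175,195);b=(255,265);k=9
u=proj(c,A(MA[0],tz-.0117)).astype(int); o=u.min(0)-[14,6]; e=u.max(0)+[14,14]
im=cv2.resize(c["frame"][o[1]:e[1],o[0]:e[0],::-1],None,fx=11,fy=11,interpolation=cv2.INTER_NEAREST)
def dr(P,col):
    cv2.polylines(im,[np.round((proj(c,P)+.5-o)*11).astype(int)],True,col,1)
H=A(MA[0],tz-.0117); dr(H[[1,3,7,5]],(255,0,0))
dr(place(CR[0],.6205,-.2467,np.radians(183.63))[[1,3,7,5]],(0,255,0)); dr(place(CR[0],.6193,-.2486,np.radians(183.63))[[1,3,7,5]],(0,0,255))
cv2.imwrite("pics/g6.png",im[:600,:800]); print(im.shape)
E
```

```text
time: 10.63
position: [0.5715, -0.2497, 0.0464]
tool_rot: [0.999, 0.032, -0.0, -0.0]
ft_force: [1.0, -0.1, -1.5]
grip_width: 0.0193
grip_force: 59.7
crop origin row,col [146 154] scale 4.44
crop origin row,col [152 264] scale 4.6
t 10.73 pos [ 0.5724 -0.2506  0.0477] psi 3.63 q [-0.59  0.77  1.56  0.    0.81  0.92] F [ 0.5 -0.6 -2.1] M [-0.04  0.24 -0.08] w 0.0197 59.68752510845661
rows [-0.0062 -0.0032  0.0889] turn -0.0
(451, 627, 3)
```

View pics/g6.png

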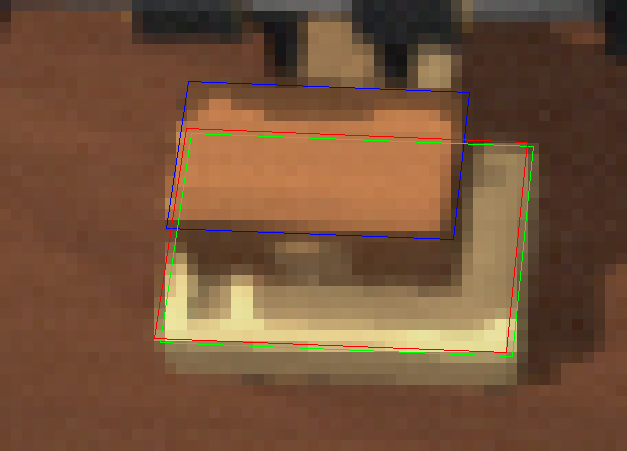

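Blue (head) and green/red (cradle) both agree with the image to about 1 mm, well inside the ±3.5 mm clearance. The pose readings are noisy, so I'll average a few before lowering.

```bash
python3 - <<'E'
from rig import robot,vision
import numpy as np
a=[]
for i in range(12):
    vision.camera("top"); o=robot.get_obs(); a.append(np.r_[o["position"],o["ft_force"]])
a=np.array(a); print(a.mean(0).round(4),a.std(0).round(4))
E
```

```text
[ 0.5719 -0.2507  0.0473 -0.1299 -0.2782 -1.8506] [3.000e-04 1.000e-04 5.000e-04 5.094e-01 5.212e-01 3.548e-01]
```

```bash
python3 -m handwheel '[[-0.004,-0.006,0,0],[-0.004,-0.006,0.01,0],[-0.004,-0.006,0.02,0],[-0.004,-0.006,0.03,0],[-0.004,-0.006,0.04,0],[-0.004,-0.006,0.05,0],[-0.004,-0.006,0.06,0],[-0.004,-0.006,0.065,0],[-0.004,-0.006,0.065,0]]'; python3 go.py
```

```text
time: 12.08
position: [0.5702, -0.2487, 0.0266]
tool_rot: [1.0, 0.031, -0.0, -0.0]
ft_force: [0.6, -0.2, -1.5]
grip_width: 0.0197
grip_force: 59.7
t 12.08 pos [ 0.5702 -0.2487  0.0266] psi 3.6 q [-0.59  0.8   1.57  0.    0.77  0.92] F [ 0.6 -0.2 -1.5] M [-0.02  0.15  0.01] w 0.0197 59.68722341582179
```

```bash
python3 -m handwheel '[[0,0,0.005,0],[0,0,0.01,0],[0,0,0.015,0],[0,0,0.018,0],[0,0,0.018,0],[0,0,0.018,0]]'; python3 -m handwheel '[[0,0,0.002,0],[0,0,0.004,0],[0,0,0.004,0]]'
```

```text
time: 12.58
position: [0.5702, -0.2487, 0.0217]
tool_rot: [1.0, 0.031, -0.0, -0.0]
ft_force: [-0.3, 0.4, -1.7]
grip_width: 0.0194
grip_force: 59.7
time: 12.83
position: [0.5702, -0.2488, 0.0205]
tool_rot: [1.0, 0.031, -0.0, -0.0]
ft_force: [0.1, -0.3, -1.7]
grip_width: 0.0194
grip_force: 59.7
```

```bash
python3 -m handwheel '[[0,0,0.001,0],[0,0,0.002,0],[0,0,0.002,0]]'; python3 -m handwheel '[[0,0,0.001,0],[0,0,0.002,0],[0,0,0.002,0]]';python3 -m handwheel '[[0,0,0.001,0],[0,0,0.002,0],[0,0,0.002,0]]'
```

```text
time: 13.08
position: [0.5702, -0.2488, 0.0199]
tool_rot: [1.0, 0.031, -0.0, -0.0]
ft_force: [0.3, -0.2, -1.7]
grip_width: 0.0197
grip_force: 59.7
time: 13.33
position: [0.5702, -0.2488, 0.0197]
tool_rot: [1.0, 0.031, 0.0, 0.0]
ft_force: [-1.6, 0.4, 1.1]
grip_width: 0.0195
grip_force: 59.7
time: 13.58
position: [0.5702, -0.2488, 0.0196]
tool_rot: [1.0, 0.031, 0.0, 0.0]
ft_force: [-2.9, 1.0, 5.2]
grip_width: 0.0196
grip_force: 59.7
```

Contact came exactly at the expected floor height (TCP 0.0196). I'll ease the grip, open and rise.

```bash
python3 -m handwheel '[[0,0,0,0],[0,0,0,0],[0,0,0,0]]' 0 3; python3 -m handwheel '[[0,0,0,0],[0,0,0,0],[0,0,0,0],[0,0,0,0],[0,0,0,0],[0,0,-0.03,0],[0,0,-0.1,0],[0,0,-0.2,0],[0,0,-0.33,0],[0,0,-0.46,0],[0,0,-0.55,0],[0,0,-0.55,0]]' 50; python3 -m handwheel '[[0,-0.1,0,0],[0,-0.2,0,0],[0,-0.33,0,0],[0,-0.46,0,0],[0,-0.6,0,0],[0,-0.7,0,0],[0,-0.75,0,0],[0,-0.75,0,0]]'; python3 m2.py g7; python3 - <<'E'
from rig import vision
from h import *
cams=[vision.camera(n) for n in("scene","top")]; ims=[]
for c in cams:
    o=proj(c,np.array([[.55,-.25,.02]]))[0].astype(int)-[32,36]; k=8
    im=cv2.resize(c["frame"][o[1]:o[1]+72,o[0]:o[0]+50,::-1],None,fx=k,fy=k,interpolation=cv2.INTER_NEAREST)
    for B in MA:
        cv2.polylines(im,[np.round((proj(c,place(B+[0,0,.008],.6205,-.2467,np.radians(183.63))[[1,3,7,5]])+.5-o)*k).astype(int)],True,(255,0,0),1)
    ims.append(im)
cv2.imwrite("pics/g8.png",np.hstack(ims))
E
```

```text
time: 13.83
position: [0.5702, -0.2489, 0.019]
tool_rot: [1.0, 0.031, 0.0, 0.0]
ft_force: [-2.1, 0.7, 4.2]
grip_width: 0.0202
grip_force: 3.0
time: 14.83
position: [0.5741, -0.2511, 0.1916]
tool_rot: [0.999, 0.032, 0.006, 0.004]
ft_force: [0.4, -0.4, 0.9]
grip_width: 0.0435
grip_force: 0.0
time: 15.5
position: [0.5546, -0.0204, 0.1836]
tool_rot: [0.999, 0.034, -0.001, -0.001]
ft_force: [-0.4, -1.2, -0.4]
grip_width: 0.0438
grip_force: 0.0
```

View pics/g8.png

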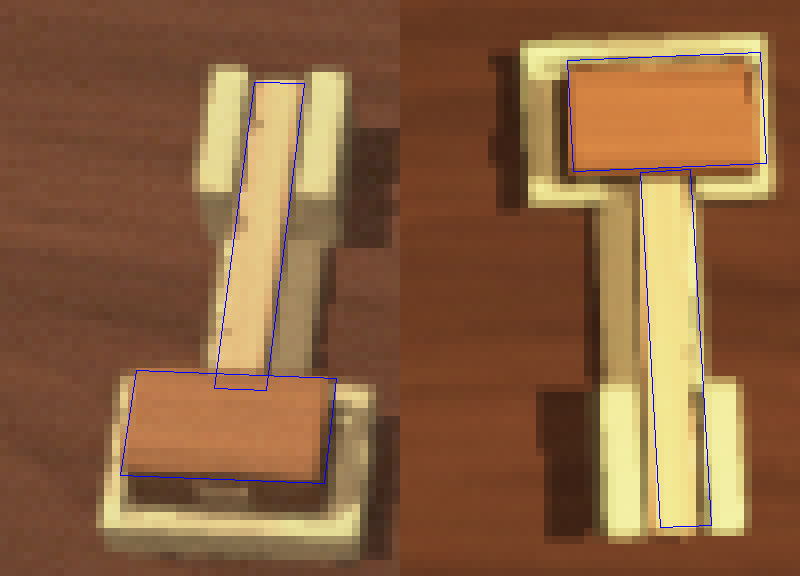

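View pics/g7_top.png

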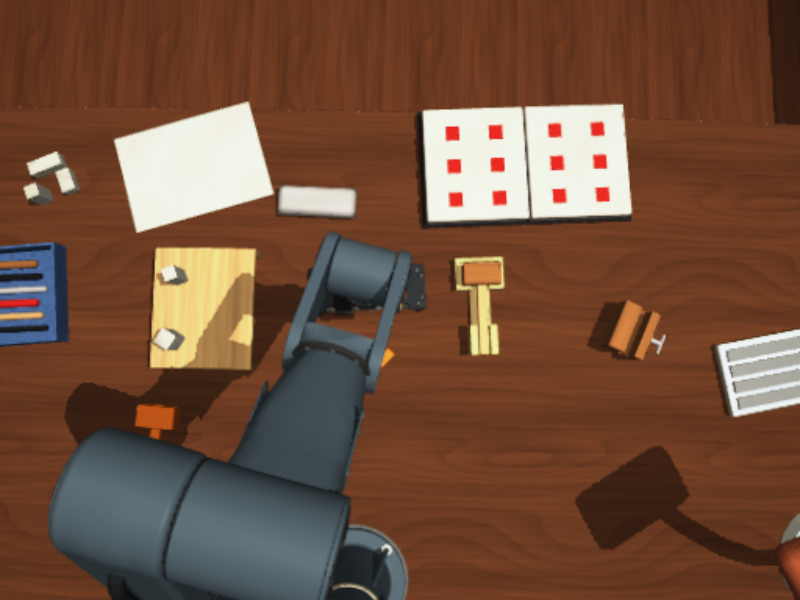

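Both views show the head down in the pocket and the handle between the cheeks, ending at the cheek ends (top crop (680, 530)) and matching the seated model. The stones, case and bed are where they were, and the gripper is clear.

```bash
python3 -c "
from rig import job
print(job.hand_in())"
```

```text
the job is handed in; nothing more can be done
None
```

The mallet was drawn out from under the shelf and lowered into its cradle, and the job is handed in: head in the pocket, handle between the cheeks, bystanders unmoved in the final pictures, robot clock about 16 s of the 42 s limit.

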